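Feed a carton flush with the slide of a labelling jig

TASK

Slide the upright black grip of the labelling jig along its track so that its pusher feeds the carton forward until the carton's front end is flush (give or take 7 mm) with the open end of the channel, then slide the grip all the way back to the end block and let go. Move the carton only with the slide, never touch it with the gripper, and do not disturb the other things on the table.

Things in the scene. Friction and masses are not known exactly. Their poses are not given: they have to be found in the camera images.
- jig: fixed aluminium labelling jig, 345 x 74 mm, on the table: a straight channel along its x axis with two side rails 38 mm apart (their tops 28 mm above the table) and a floor 10 mm above the table. Origin on the table under the channel's centre line; +x is the feed direction, y across, z up. The channel's open end is at x = +160 mm, a grey end block 44 mm high at x = -170 to -185 mm
- channel_end (a point): middle of the channel floor at its open end (jig x = +160 mm), axes as the jig
- slide (a joint): travel of the slide along the jig's +x, in m: 0 = home, back at the end block; stop at 0.200. It needs about 1.5 N to move and stays where it is left. The pusher block is 44 mm long, 35 mm wide, its top 46 mm above the table; with the carton (117 mm) pushed flush with the open end the joint reads 0.166
- grip (a point): point in the upright black grip on top of the pusher block, 70 mm above the table, axes as the jig. The grip is 14 mm thick along x, 30 mm wide along y, and stands free from 50 to 88 mm above the table, centred on this point in x and y
- pusher_face (a point): centre of the pusher's front face (25 mm ahead of the grip point along jig x, 28 mm above the table); it pushes the carton's rear end
- carton: small pale folding box with one bottle, 117 x 34 x 34 mm, about 30 g, lying lengthwise and loose in the channel, its top 44 mm above the table. Origin at the centre of its underside, x along its length, z up: its front end is 58.5 mm ahead of the origin
- label_roll: bystander: white label roll, 68 mm across, 26 mm high, beyond the jig; origin under its centre
- tape: bystander: roll of beige tape, 103 mm across, 25 mm high, beyond the jig; origin under its centre
- tally: bystander: small white hand counter with a ring, 46 x 67 x 22 mm, beyond the jig; origin on its underside

How it is judged:
On the way:
1. the slide has pushed the carton's front end flush with the open end of the channel (x of carton in the frame of channel_end between -0.0655 and -0.0515 m and value of joint slide above 0.15 m), for 0.2 s.
At the end, for the whole second after the job is handed in: The carton lies flat in the channel at rest, its front end within 7 mm of the channel's open end; the slide is back home (within 12 mm of the end block stop) and released (x of carton in the frame of channel_end between -0.0655 and -0.0515 m and z of carton in the frame of channel_end below 0.006 m and angle between the x axis of carton and the x axis of jig, either way round below 0.15 rad and angle between carton's own z axis and vertical below 0.1 rad and linear speed of carton below 0.02 m/s and value of joint slide below 0.012 m); the robot touches nothing.
It fails at once if the robot touches the carton (contact force between any of the fingers, the arm and carton above 0.5 N).
It fails at once if a bystander is moved by more than 20 mm (distance of any of label_roll, tape, tally from where it was at the start of the episode above 0.02 m).
It also fails if it takes over 48 s, if anything falls off the work surface, if the arm or the gripper's body presses on something with over 40 N, if the wrist force passes 120 N, or if a joint passes its speed limit or range.

ROBOT

A 6-joint arm with a two-finger parallel gripper is mounted at the origin on a cart in front of the work surface, level with it; the furniture and walls round the work are solid. World frame = base frame: x ahead of the robot, y to its left, z up, the work surface at z = 0. Lengths are in m, angles in rad, forces in N, time in s.
With the tool pointing down it reaches from about 0.35 to 0.875 m from the base axis. Payload 4.2 kg.
Tool frame: the origin (TCP) lies midway between the tips of the shut fingers; the grasp point (between the pads) lies 19 mm behind it; z points along the fingers, y is the direction in which the jaws open and shut (so a half turn about z gives the same grasp; the last joint's range is limited). The gripper opens to 85 mm and grips with 20 to 120 N. Pads are 22 mm wide; open, the fingers measure 114 mm over their backs; the gripper's body (76 mm by 85 mm) begins 54 mm behind the grasp point. The pads swing forward as they close: fully open they stand 13 mm farther back than shut.
Start: joints at [1.522, 0.385, 0.008, 0, -1.194, -0.259], TCP at [0.189, 0.596, 0.231] pointing down, gripper open.
Joint ranges: [-3.14, 3.14], [-1.21, 2.06], [-1.07, 1.41], [-3.16, 2.05], [-2.99, -0.16], [-3.1, 3.1]. Speed limits (rad/s): [2.79, 2.79, 3.14, 3.14, 3.14, 3.14].

INTERFACE

Orientations are given as a unit quaternion [x, y, z, w].
In Python, from bench import manip gives the robot as it stands. The module is installed in compiled form; this text tells all that it offers. Calls block until the motion is done:
- manip.move_pose(position, orientation): joint-space move of the TCP to a pose.
- manip.line_to(position, frame=None, feed=0.15, guard=None): straight line of the TCP; frame=None keeps the orientation; feed is the mean speed in m/s. With guard (N) it stops when the force on the tool has changed by that much, and returns True; else False.
- manip.goto_joints(angles): joint-space move.
- manip.grip(opening, f_grip=None): opening from 0.0 (shut) to 1.0 (fully open); f_grip is the grip in N (None keeps the last); returns when the fingers have stopped.
- manip.pause(seconds).
- manip.solve_ik(position, orientation): joint angles nearest the present ones, or None.
- manip.read_state(): the state.
- manip.get_image(name): name is "scene" or "top" or "wrist"; returns a dict with "color" (384x512x3 uint8, blue, green, red), "fx", "fy", "cx", "cy" (pixels), "k1" (the pictures are not rectified: a ray, as slopes to the right and down, at radius r is drawn at 1 + k1 r^2 times it, then the intrinsics apply), "xyz" and "attitude" of the camera in the world. Camera axes: x right, y up, looking along -z (the intrinsics and any distortion apply to the point x, -y, -z); pixel columns grow to the right and rows downward; lengths in m; the calibration is good to about 2 mm. A picture is of the moment at which its call begins. There is no depth.
A pose or a line that the arm cannot do raises manip.Unreachable and nothing moves.
- manip.hand_in(): hands the job in, once; it reports no verdict.
The state is a dict: "time_s": time; "qpos": joint angles; "joint_vel": joint speeds; "tau": joint torques, N m; "tcp_pos": TCP position; "orientation": TCP orientation; "force": force on the tool from outside, world axes, zero at the start; "torque": the same for the moment, N m; "grip_width": opening from 0.0 (shut) to 1.0 (fully open).
Only numpy, scipy, OpenCV 4.12 (cv2) and the standard library are available. Lean on these libraries where they do the work, as an engineer would, in place of code of your own. Each camera call takes 0.05 s, during which the arm holds its last target.

## Working session

There is one attempt and no reset: what is moved stays moved. The work goes in short steps, each a Python script; the robot and the scene stay as the last script left them, time stands still between calls to the robot, and variables do not carry over. Pictures are saved under pics/ and viewed, and the job is handed in when it is done.

```bash
mkdir -p pics; python3 - <<'E'
from bench import manip
import cv2
for n in ["scene","top","wrist"]:
    d=manip.get_image(n); cv2.imwrite(f"pics/a_{n}.png",d["color"])
    print(n,{k:v for k,v in d.items() if k!="color"})
print(manip.read_state())
E
```

```text
scene {'fx': 394.572147187256, 'fy': 394.572147187256, 'cx': 258.5833207652749, 'cy': 186.1815016597363, 'k1': -0.03454484110175846, 'xyz': array([ 0.23769496, -0.40546394,  0.540449  ]), 'attitude': array([ 0.46507686, -0.13149112, -0.24501305,  0.84046547])}
top {'fx': 494.0600955443077, 'fy': 494.0600955443077, 'cx': 262.3476732990259, 'cy': 196.0461975323714, 'k1': 0.03183903237924937, 'xyz': array([0.41367376, 0.19547694, 0.9808783 ]), 'attitude': array([ 0.08074189, -0.07380992, -0.65208699,  0.75021023])}
wrist {'fx': 309.4639486073638, 'fy': 309.4639486073638, 'cx': 257.40394744734067, 'cy': 193.35554425621368, 'k1': -0.04857179301760828, 'xyz': array([0.25508534, 0.5739062 , 0.37343508]), 'attitude': array([ 0.08156082, -0.11011339,  0.79966671, -0.58459903])}
{'time_s': 0.15, 'qpos': array([ 1.52159807e+00,  3.85379612e-01,  6.96960907e-03, -3.32757245e-04,
       -1.19399616e+00, -2.58603445e-01]), 'joint_vel': array([ 0.00012336, -0.00139689,  0.00508223,  0.00098087, -0.00030422,
        0.00131433]), 'tau': array([ 2.73689984e-04, -3.92677188e+01,  1.88584346e+01,  4.18859661e+00,
       -3.37842146e-03, -8.38051974e-07]), 'tcp_pos': array([0.18920916, 0.59522742, 0.23048761]), 'orientation': array([ 9.88170883e-01, -1.53354602e-01, -6.96871912e-05,  8.16673961e-04]), 'force': array([ 0.2288719 , -0.80017604, -0.22615967]), 'torque': array([-0.01985222,  0.00444182,  0.04673659]), 'grip_width': 0.9986026415998849}
```

View pics/a_top.png

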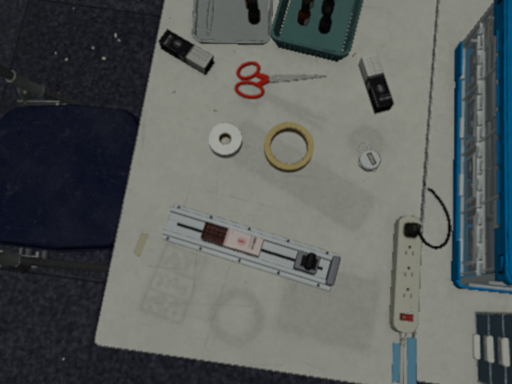

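View pics/a_scene.png

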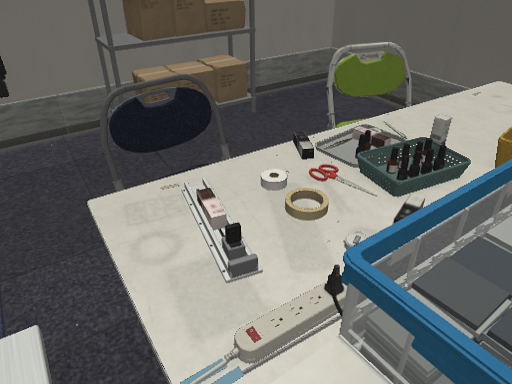

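View pics/a_wrist.png

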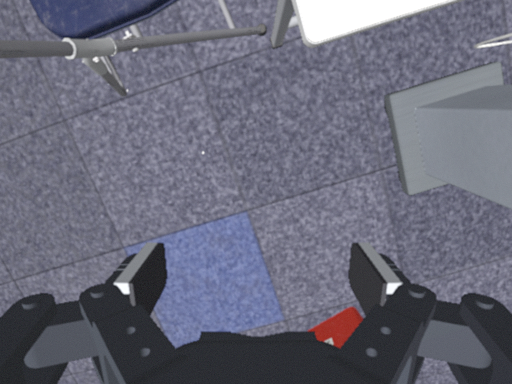

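The top view shows the jig from the end block at about (334,270) to the open end at about (168,220). The grip is at about (311,261) and the carton spans about 203–262 px. I'll enlarge it.

```bash
python3 - <<'E'
import cv2
a=cv2.imread("pics/a_top.png")[195:300,150:350]; cv2.imwrite("pics/b_top.png",cv2.resize(a,None,fx=4,fy=4,interpolation=cv2.INTER_CUBIC))
a=cv2.imread("pics/a_scene.png")[170:290,160:280]; cv2.imwrite("pics/b_scene.png",cv2.resize(a,None,fx=5,fy=5,interpolation=cv2.INTER_CUBIC))
E
```

```text
(no output)
```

View pics/b_top.png

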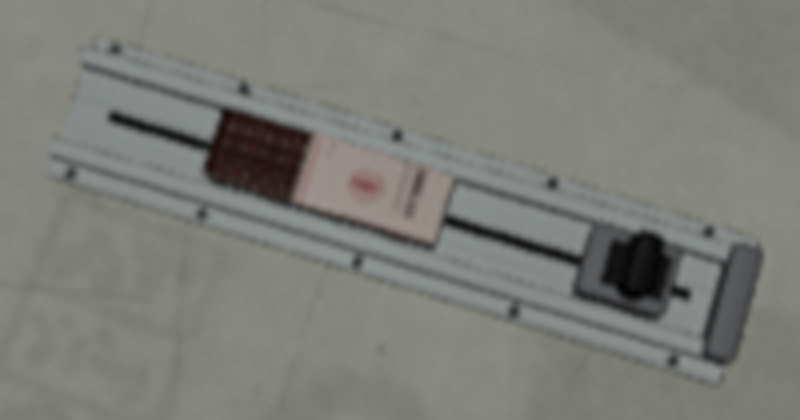

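View pics/b_scene.png

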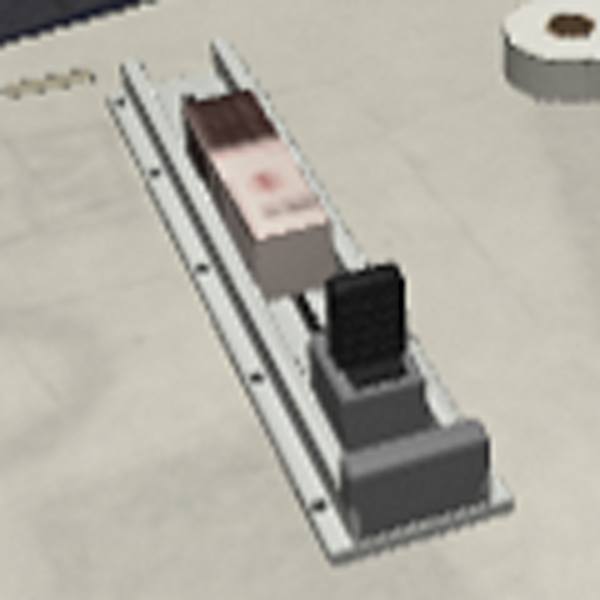

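```bash
cat > h.py <<'E'
import numpy as np, cv2
from scipy.spatial.transform import Rotation as R
from bench import manip
def rays(d,px):
    K=np.array([[d["fx"],0,d["cx"]],[0,d["fy"],d["cy"]],[0,0,1.]])
    u=cv2.undistortPoints(np.array(px,float).reshape(-1,1,2),K,np.array([d["k1"],0,0,0,0.])).reshape(-1,2)
    v=np.c_[u[:,0],-u[:,1],-np.ones(len(u))]
    return R.from_quat(d["attitude"]).apply(v)
def plane(d,px,z):
    v=rays(d,px); c=np.array(d["xyz"]); return c+v*((z-c[2])/v[:,2])[:,None]
def two(d1,p1,d2,p2):
    v=[rays(d1,[p1])[0],rays(d2,[p2])[0]]; c=[np.array(d1["xyz"]),np.array(d2["xyz"])]
    s=np.linalg.lstsq(np.c_[v[0],-v[1]],c[1]-c[0],rcond=None)[0]
    a=c[0]+s[0]*v[0]; b=c[1]+s[1]*v[1]; return (a+b)/2,np.linalg.norm(a-b)
E
python3 - <<'E'
from h import *
np.set_printoptions(precision=4,suppress=True)
t=manip.get_image("top"); s=manip.get_image("scene")
T=lambda x,y:(150+(x+.5)/4-.5,195+(y+.5)/4-.5); S=lambda x,y:(160+(x+.5)/5-.5,170+(y+.5)/5-.5)
sl=plane(t,[T(110,117),T(580,258)],.01); dd=sl[0]-sl[1]; print("slot",sl,np.arctan2(dd[1],dd[0]),np.linalg.norm(dd))
u=dd/np.linalg.norm(dd); n=np.array([-u[1],u[0],0])
def rel(p): q=p-sl[0]; return np.c_[q@u,q@n]
print("endblock top",rel(plane(t,[T(735,245),T(762,248),T(735,362),T(706,355)],.044)))
print("rail ends",rel(plane(t,[T(82,65),T(52,157)],.028)))
print("carton top",rel(plane(t,[T(222,108),T(208,178),T(453,180),T(435,245)],.044)))
print("pusher top",rel(plane(t,[T(594,225),T(578,294),T(681,250),T(664,318)],.046)))
print("grip top",rel(plane(t,[T(645,237)],.088)))
for nm,a,b in [("eb far",(762,248),(487,425)),("eb near",(735,362),(345,462)),]:
    print(nm,two(t,T(*a),s,S(*b)))
g=plane(s,[S(328,276),S(402,266)],.088); print("grip scene",g,rel(g))
p=plane(s,[S(313,347),S(330,400),S(423,375)],.046); print("pusher scene",p,rel(p))
p=plane(s,[S(342,455),S(485,422)],.044); print("eb scene",rel(p))
E
```

```text
slot [[0.5489 0.3798 0.01  ]
 [0.5122 0.1401 0.01  ]] 1.4187381320358796 0.2424962626177648
endblock top [[-0.3096 -0.0233]
 [-0.3222 -0.0256]
 [-0.3235  0.0293]
 [-0.3097  0.0301]]
rail ends [[ 0.0177 -0.0185]
 [ 0.0167  0.0286]]
carton top [[-0.057  -0.0158]
 [-0.0611  0.0181]
 [-0.1731 -0.0145]
 [-0.1738  0.0175]]
pusher top [[-0.2431 -0.0129]
 [-0.2447  0.0204]
 [-0.2856 -0.0134]
 [-0.2863  0.0195]]
grip top [[-0.2648 -0.009 ]]
eb far (array([0.5242, 0.0585, 0.0489]), np.float64(0.0013454475617345092))
eb near (array([0.4695, 0.066 , 0.0524]), np.float64(0.0018967655070226146))
grip scene [[0.4944 0.1232 0.088 ]
 [0.5207 0.1135 0.088 ]] [[-0.2619  0.015 ]
 [-0.2675 -0.0125]]
pusher scene [[0.4921 0.1358 0.046 ]
 [0.483  0.105  0.046 ]
 [0.5196 0.0984 0.046 ]] [[-0.2498  0.0192]
 [-0.2817  0.0235]
 [-0.2826 -0.0137]]
eb scene [[-0.3096  0.0289]
 [-0.3145 -0.0257]]
```

```bash
cat >> h.py <<'E'
YAW=1.4187
O=np.array([.5489,.3798,0])
U=np.array([np.cos(YAW),np.sin(YAW),0]); N=np.array([-U[1],U[0],0])
def P(s,z,n=.002): return O+U*s+N*n+np.array([0,0,z])
# tool z down, tool y along -U (same side as the start pose)
Y=-U; Z=np.array([0,0,-1.]); X=np.cross(Y,Z)
Q=R.from_matrix(np.c_[X,Y,Z]).as_quat()
E
python3 - <<'E'
from h import *
np.set_printoptions(precision=4,suppress=True)
t=manip.get_image("top")
T=lambda x,y:(150+(x+.5)/4-.5,195+(y+.5)/4-.5)
for a,b in [((95,40),(762,240)),((50,175),(718,380)),((115,48),(708,231)),((70,174),(672,361))]:
    p=plane(t,[T(*a),T(*b)],.01); d=p[0]-p[1]; print(np.arctan2(d[1],d[0]))
for s,z in [(-.266,.2),(-.266,.056),(-.29,.056),(-.1,.056),(-.1,.2)]:
    print(P(s,z),manip.solve_ik(P(s,z),Q))
manip.grip(1.0)
manip.move_pose(P(-.266,.16),Q)
for n in ["scene","wrist","top"]: cv2.imwrite(f"pics/c_{n}.png",manip.get_image(n)["color"])
st=manip.read_state(); print(st["time_s"],st["tcp_pos"],st["force"])
E
```

```text
1.4170473194382776
1.4148703985186744
1.4090883782892267
1.4112494770819628
[0.5066 0.1172 0.2   ] [ 0.5397  0.2331 -0.295   0.     -1.0427  0.879 ]
[0.5066 0.1172 0.056 ] [ 0.5397  0.411  -0.4678  0.     -0.692   0.879 ]
[0.503  0.0935 0.056 ] [ 0.5014  0.3998 -0.4883  0.     -0.6827  0.9173]
[0.5318 0.2813 0.056 ] [ 0.7554  0.5199 -0.2619  0.     -0.789   0.6633]
[0.5318 0.2813 0.2   ] [ 0.7554  0.3682 -0.0989  0.     -1.1037  0.6633]
2.7417 [0.5067 0.1179 0.1601] [-0.2796 -0.3877 -0.187 ]
```

View pics/c_wrist.png

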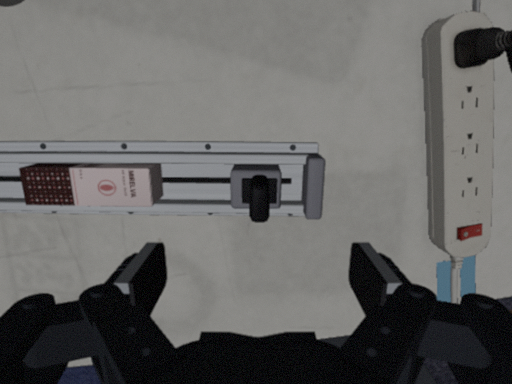

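View pics/c_scene.png

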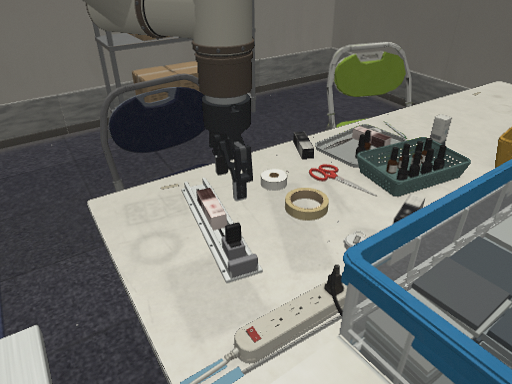

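Wrist view: the rails run level (y≈143) and the grip is at about (260,200), midway between the fingers (x≈258). I'll cross-check the grip position by casting rays from this view.

```bash
python3 - <<'E'
from h import *
np.set_printoptions(precision=4,suppress=True)
w=manip.get_image("wrist")
def rel(p): q=p-O; return np.c_[q@U,q@N]
print("grip top",rel(plane(w,[(251,208),(269,208),(260,180),(260,220)],.088)))
print("pusher top",rel(plane(w,[(231,178),(281,178),(231,208),(281,208)],.046)))
print("endblock front top",rel(plane(w,[(306,155),(306,218)],.044)))
print("carton",rel(plane(w,[(23,168),(23,205),(160,166),(160,206)],.044)))
print("rail",rel(plane(w,[(5,143),(317,144),(5,182),(290,181)],.01)))
E
```

```text
grip top [[-0.2611  0.0047]
 [-0.2743  0.0047]
 [-0.2676 -0.0163]
 [-0.2677  0.0141]]
pusher top [[-0.2433 -0.0081]
 [-0.2859 -0.0082]
 [-0.2427  0.0188]
 [-0.2864  0.0187]]
endblock front top [[-0.3067 -0.0276]
 [-0.3091  0.0288]]
carton [[-0.0603 -0.0168]
 [-0.0532  0.0172]
 [-0.1826 -0.0182]
 [-0.1796  0.0177]]
rail [[-0.0196 -0.0351]
 [-0.322  -0.0329]
 [-0.011   0.004 ]
 [-0.2975  0.003 ]]
```

```bash
python3 - <<'E'
from h import *
np.set_printoptions(precision=4,suppress=True)
G=-.2675
manip.line_to(P(G,.16,.001),feed=.15)
print("guard",manip.line_to(P(G,.056,.001),feed=.08,guard=8))
f=lambda:(lambda s:print(round(s["time_s"],2),s["tcp_pos"],"s",(s["tcp_pos"]-O)@U,s["force"],s["grip_width"]))(manip.read_state())
f(); manip.grip(0.0,30); f()
for n in ["scene","wrist"]: cv2.imwrite(f"pics/d_{n}.png",manip.get_image(n)["color"])
E
```

```text
guard False
4.49 [0.5077 0.1157 0.0565] s -0.2672446258532246 [-0.2382  0.7553  0.7331] 0.9998912416973339
5.14 [0.5074 0.1156 0.0561] s -0.26742550583222946 [-0.4933  0.5024  1.9815] 0.15880681651231432
```

View pics/d_wrist.png

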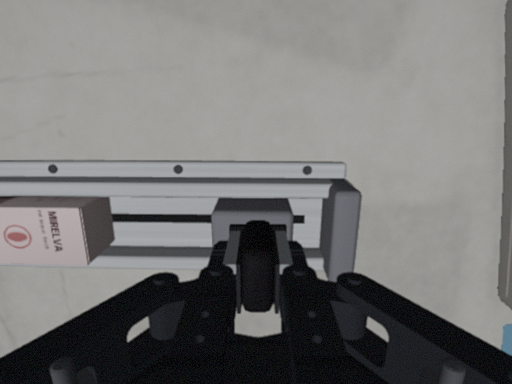

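View pics/d_scene.png

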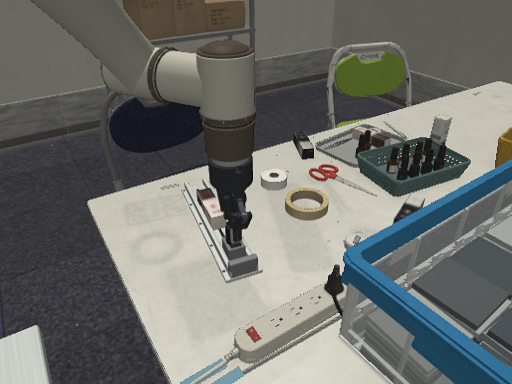

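The fingers hold the grip: it sits between the pads at (258,265), and the opening of 0.159 is about 13.5 mm. Next I'll find the home stop to get an exact zero.

```bash
python3 - <<'E'
from h import *
np.set_printoptions(precision=4,suppress=True)
s0=manip.read_state(); a=(s0["tcp_pos"]-O)@U
print("guard",manip.line_to(s0["tcp_pos"]-U*.03,feed=.03,guard=8))
def f():
    s=manip.read_state();print(round(s["time_s"],2),"s",(s["tcp_pos"]-O)@U,"n",(s["tcp_pos"]-O)@N,s["tcp_pos"][2],s["force"]@U,s["force"],s["grip_width"])
f(); manip.pause(.3); f()
cv2.imwrite("pics/e_wrist.png",manip.get_image("wrist")["color"])
E
```

```text
guard True
5.92 s -0.28584474332556314 n 0.0010430807337136814 0.05614984253906652 3.3028565123542295 [-1.7603  3.6113  1.9413] 0.15799931639035913
6.22 s -0.2858131374910708 n 0.0010568391703134907 0.056148497048047086 1.1065227217348987 [-1.0034  1.2733  3.3358] 0.15483996259803978
```

View pics/e_wrist.png

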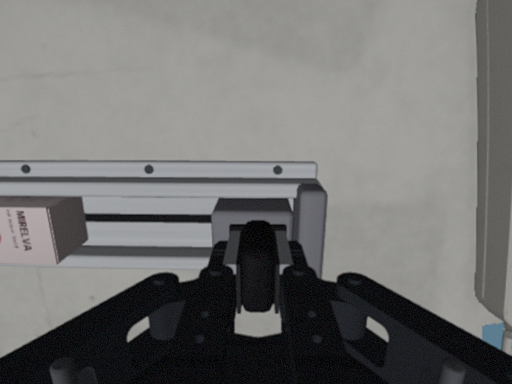

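The pusher now sits against the end block (291 vs 295 px), so home is s = -0.2858. Next I'll feed forward to 0.155 and check.

```bash
python3 - <<'E'
from h import *
np.set_printoptions(precision=4,suppress=True)
def f():
    s=manip.read_state();print(round(s["time_s"],2),"joint",(s["tcp_pos"]-O)@U+.2858,"n",(s["tcp_pos"]-O)@N,s["force"]@U,s["force"]@N,s["grip_width"])
p=manip.read_state()["tcp_pos"]; p[2]=.056
a=(p-O)@U+.2858
print("guard",manip.line_to(p+U*(.155-a),feed=.045,guard=20)); f()
for n in ["scene","wrist","top"]: cv2.imwrite(f"pics/f_{n}.png",manip.get_image(n)["color"])
a=cv2.imread("pics/f_top.png")[195:300,150:350]; cv2.imwrite("pics/f_top4.png",cv2.resize(a,None,fx=4,fy=4,interpolation=cv2.INTER_CUBIC))
a=cv2.imread("pics/f_scene.png")[150:270,160:280]; cv2.imwrite("pics/f_scene5.png",cv2.resize(a,None,fx=5,fy=5,interpolation=cv2.INTER_CUBIC))
E
```

```text
guard False
9.86 joint 0.155755631195527 n 3.952608952410311e-05 -2.203311040086357 -7.627047472891493 0.1610652089040494
```

View pics/f_top4.png

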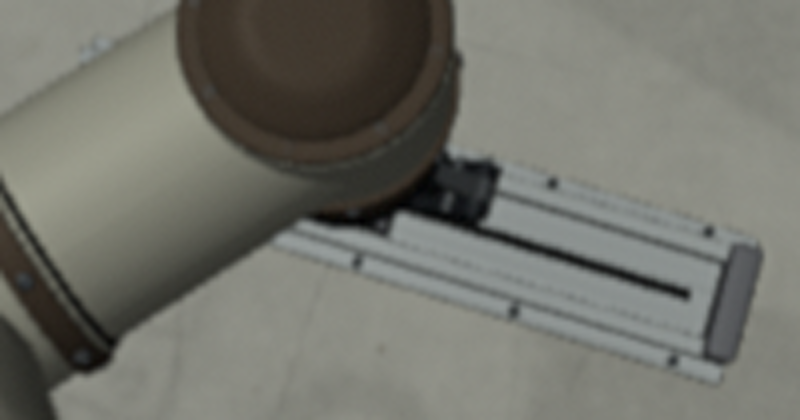

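View pics/f_scene5.png

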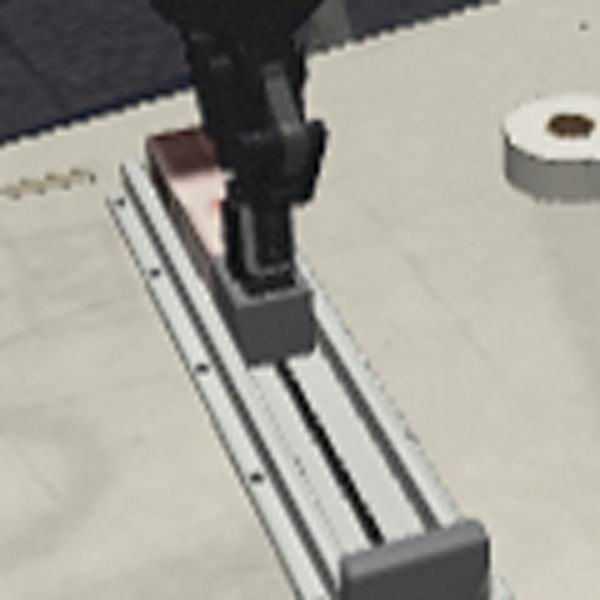

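View pics/f_wrist.png

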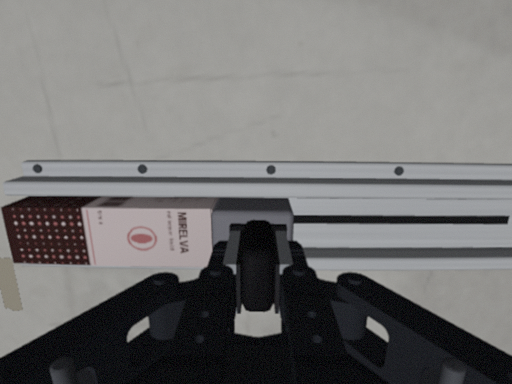

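The carton is pushed in the wrist view, with its front at x≈3–22 px and the rail end at about (5,187). I'll measure the gap from there and do the last few mm, with a small lateral relief.

```bash
python3 - <<'E'
from h import *
np.set_printoptions(precision=4,suppress=True)
def f():
    s=manip.read_state();print(round(s["time_s"],2),"joint",(s["tcp_pos"]-O)@U+.2858,"n",(s["tcp_pos"]-O)@N,s["force"]@U,s["force"]@N,s["grip_width"])
w=manip.get_image("wrist")
def rel(p): q=p-O; return np.c_[q@U,q@N]
print("rail end z28",rel(plane(w,[(5,187)],.028)),"base end",rel(plane(w,[(23,168)],.010)))
print("carton front top",rel(plane(w,[(3,207)],.044)),"rear top",rel(plane(w,[(213,205)],.044)))
f()
p=manip.read_state()["tcp_pos"]; p[2]=.056
a=(p-O)@U+.2858
print("guard",manip.line_to(p+U*(.166-a)-N*.0008,feed=.03,guard=20)); manip.pause(.4); f()
w=manip.get_image("wrist");cv2.imwrite("pics/g_wrist.png",w["color"])
cv2.imwrite("pics/g_crop.png",cv2.resize(w["color"][140:290,0:200],None,fx=4,fy=4,interpolation=cv2.INTER_CUBIC))
a=manip.get_image("scene")["color"][150:270,160:280]; cv2.imwrite("pics/g_scene5.png",cv2.resize(a,None,fx=5,fy=5,interpolation=cv2.INTER_CUBIC))
E
```

```text
rail end z28 [[ 0.0194 -0.0248]] base end [[ 0.0199 -0.0328]]
carton front top [[ 0.0091 -0.0176]] rear top [[-0.1071 -0.019 ]]
10.06 joint 0.1557816320153572 n 3.7304568845630393e-06 -1.751279937500243 -7.068544957398346 0.1588050140715958
guard False
10.98 joint 0.1666307912719317 n -0.00021836801136455896 -0.94486235897023 -1.2904270010442473 0.1603674107982805
```

View pics/g_crop.png

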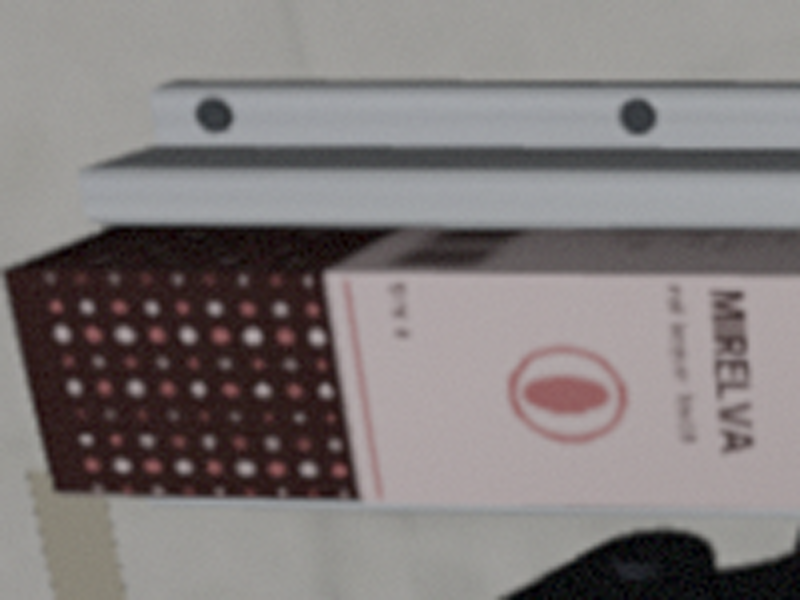

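View pics/g_scene5.png

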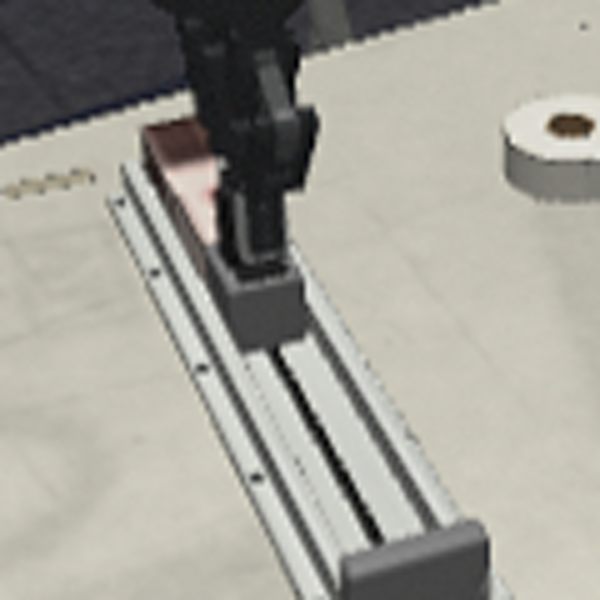

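The gap measured 10.3 mm before the move and the slide advanced 10.9 mm. In the crop the carton's front is flush with the rail end. Now I'll go back home along the same line and release.

```bash
python3 - <<'E'
from h import *
np.set_printoptions(precision=4,suppress=True)
def f():
    s=manip.read_state();print(round(s["time_s"],2),"joint",(s["tcp_pos"]-O)@U+.2858,"n",(s["tcp_pos"]-O)@N,s["force"]@U,s["force"]@N,s["grip_width"])
print("guard",manip.line_to(P(-.2858+.008,.056,.001),feed=.06,guard=20)); f()
print("guard",manip.line_to(P(-.2858-.003,.056,.001),feed=.02,guard=6)); f()
manip.pause(.2); manip.grip(1.0); f()
manip.line_to(P(-.2858,.17,.001),feed=.1); f()
w=manip.get_image("wrist");cv2.imwrite("pics/h_wrist.png",w["color"])
E
```

```text
guard False
13.87 joint 0.008902975563613191 n 0.001087080554796499 0.803533827892658 -1.5698768174587074 0.15980834010300188
guard True
14.38 joint -2.6908412057546904e-05 n 0.0010850199535035032 2.6063930859111855 1.8148788980569737 0.15649098509863563
15.27 joint -0.00027686942992211083 n -0.0006013540674226996 -0.4511187576630833 0.1841468473326357 1.0000537183375167
16.55 joint -0.0002349037206795801 n 0.0014295983232789403 -0.40049712960203754 1.2217057936101725 0.9983816734490354
```

View pics/h_wrist.png

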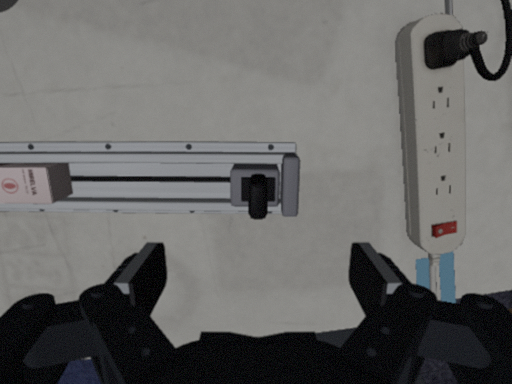

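The slide is home (pusher edge at 280 px, end block at 283) and released. I'll move the arm out of the way and check the carton's final position from the top camera.

```bash
python3 - <<'E'
from h import *
np.set_printoptions(precision=4,suppress=True)
manip.line_to(P(-.2858,.24,.001),feed=.15)
manip.move_pose([.38,-.05,.26],Q)
t=manip.get_image("top"); cv2.imwrite("pics/i_top.png",t["color"])
a=t["color"][195:300,150:350]; cv2.imwrite("pics/i_top4.png",cv2.resize(a,None,fx=4,fy=4,interpolation=cv2.INTER_CUBIC))
s=manip.read_state();print(s["time_s"],s["tcp_pos"])
E
```

```text
18.0667 [ 0.3811 -0.0494  0.2598]
```

View pics/i_top4.png

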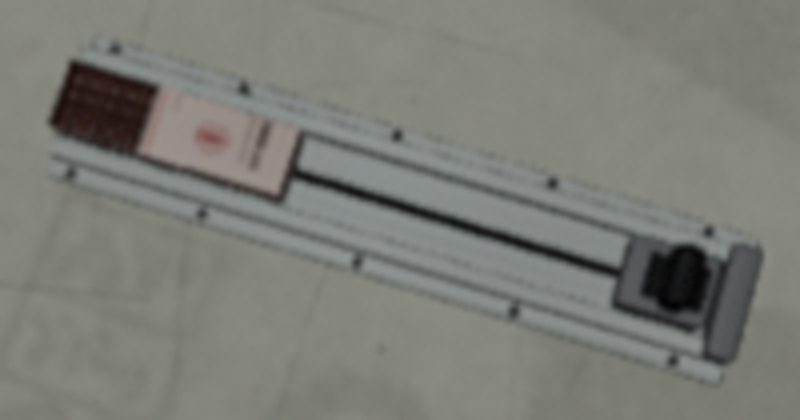

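View pics/i_top.png

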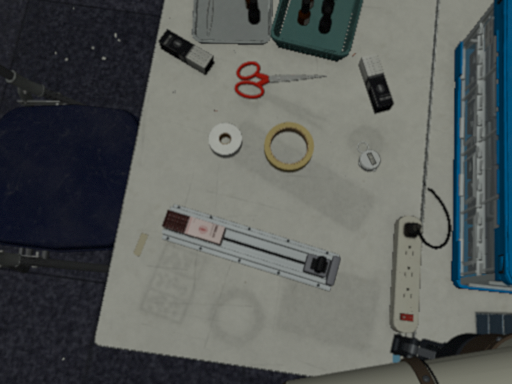

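```bash
python3 - <<'E'
from h import *
np.set_printoptions(precision=4,suppress=True)
t=manip.get_image("top")
T=lambda x,y:(150+(x+.5)/4-.5,195+(y+.5)/4-.5)
rel=lambda p:np.c_[(p-O)@U,(p-O)@N]
print("front/rear top",rel(plane(t,[T(72,60),T(50,126),T(301,132),T(281,200)],.044)))
print("rail ends",rel(plane(t,[T(82,65),T(52,157)],.028)),"pusher/eb",rel(plane(t,[T(722,265)],.046)))
s=manip.read_state();print(s["time_s"],s["force"],abs(s["joint_vel"]).max())
manip.hand_in()
E
```

```text
front/rear top [[ 0.0194 -0.0173]
 [ 0.0189  0.0161]
 [-0.0968 -0.0156]
 [-0.0975  0.0182]]
rail ends [[ 0.0177 -0.0185]
 [ 0.0168  0.0286]] pusher/eb [[-0.3059 -0.0122]]
18.1167 [-0.7217 -0.2353 -0.4389] 0.006456590950670175
the job is handed in; nothing more can be done
```

I fed the carton forward with the slide until it was flush with the open end, slid the grip back to the end block, let go and moved the arm clear. The job was handed in at about 18 s, and I have no verdict on it.

- **Setting zero:** the slide started about 18 mm forward of home. I gripped the black grip and pushed it gently back against the end block to set the zero, then fed forward to a joint reading of about 0.1666 and paused there for 0.4 s.
- **Carton position:** the last top-camera check puts the carton's front end about 2 mm past the rail ends, within the 7 mm allowed. The wrist-camera check during the feed predicted under 1 mm past. The carton lies straight in the channel.
- **Slide and arm:** force feedback stopped the return within 0.1 mm of the same home point. The arm was standing clear, with only sub-newton noise on the force sensor.
- **Bystanders:** the label roll, tape and tally appear at the same pixels as at the start.
- **Disagreements:** there was a side load of about 7 N partway through the feed from a small angle error, and I eased it off before the last few mm. No check failed.

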